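Proof-load the screw eye of a cast key fob

ROBOT

A 6-joint arm with a two-finger parallel gripper is mounted at the origin on the work surface; the furniture and walls round the work are solid. World frame = base frame: x ahead of the robot, y to its left, z up, the work surface at z = 0. Lengths are in mm, angles in rad, forces in N, time in s.
With the tool pointing down it reaches from about 300 to 950 mm from the base axis. Payload 3.1 kg.
Tool frame: the origin (TCP) lies on the centre line of the jaws, within the pads' length; the fingertips stand env.tip_reach ahead of it and the grasp point (between the pads) lies 8 mm behind it (env.tip_reach is the distance from the TCP to the fingertips, in mm); z points along the fingers, y is the line along which they close (so a half turn about z gives the same grasp; the last joint's range is limited). The gripper opens to 85 mm and grips with 20 to 120 N. Pads are 22 mm wide; open, the fingers measure 114 mm over their backs; the gripper's body (76 mm by 85 mm) begins 54 mm behind the grasp point. The pads swing forward as they close: fully open they stand 13 mm farther back than shut.
Start: joints at [-0.07, 0.308, 1.634, -0, 1.2, -0.07], TCP at [625.006, -0.028, 242.272] pointing down, gripper open.
Joint ranges: [-3.06, 3.06], [-0.79, 1.96], [0.05, 2.63], [-1.19, 4.34], [0.05, 2.64], [-2.94, 2.94]. Speed limits (rad/s): [2.79, 2.79, 3.14, 3.14, 3.14, 3.14].

INTERFACE

Orientations are given as [roll, pitch, yaw] about the fixed x, y, z axes, in that order (R = Rz(yaw) Ry(pitch) Rx(roll)).
In Python, from station import env, viewer, hand_in gives the robot as it stands.
- The arm moves only by the shell command python3 -m handwheel 'ROWS' [OPENING] [FORCE]. ROWS is JSON, a list of rows, each a list of 6 numbers: the shift along the tool's x, y, z in cm, then the turn, a rotation vector about the tool's x, y, z in degrees. In form: [[x, y, z, ax, ay, az], ...]. A call has 1 to 5 rows; each row is the pose to reach, as a shift and turn from the pose commanded when the call began, along the tool's axes at that moment; what a row does not reach only later rows make up. A row lasts 1/8 s, in which the tool goes at most 62.5 mm and 10.7 degrees, less where a joint would pass 70% of its speed; a pose out of reach is approached as far as the arm can. A call with a gripper value outside its range is refused whole. OPENING is the finger opening in cm, from 0 to 8.54, set as the call begins (- or left out, the last holds). The fingers move at their own pace and stop on an object; FORCE is the grip in N (left out, the last holds). Time passes only in rows, so rows that repeat a pose let the fingers close. It gives the time, the measured TCP pose, the force, the opening and the grip force at its end, in the units of the state.
- env.get_state(): the state, without advancing time (a new reading comes with each control period).
- viewer.capture(name): name is "scene" or "side" or "wrist"; returns the picture (384x512x3 uint8, red, green, blue); there is no depth.
- viewer.calibration(name): a dict with "intrinsics" (3x3 intrinsics, pixels), "k1" (the pictures are not rectified: a ray, as slopes to the right and down, at radius r is drawn at 1 + k1 r^2 times it, then the intrinsics apply), "extrinsics" (4x4, takes a point from camera to world coordinates); the wrist camera has in their place "T_tool_cam" (4x4, takes a point from camera to tool coordinates, whose origin is the TCP and whose axes are the flange's). Camera axes: x right, y down, z forward; pixel columns grow to the right and rows downward; lengths in mm; the calibration is good to about 2 mm. A picture is of the moment at which its call begins: read the wrist's pose just before it. calibration takes no time and is no camera call.
- hand_in(): hands the job in; it is judged then, once.
Trained networks look in the newest picture that a camera, given by its name, has taken for a name from the list of things; names that differ only in an ending like _2 or _b are one class to them, and where a whole thing is asked for, a point or a joint stands for the part that bears it (a point fixed in the world has none). Each returns a list of dicts, best first, with "confidence" (0 to 1); they miss things now and then, are a little off and sometimes report something else, mostly with a low value. They report only what shows in the picture. A call takes as long as a camera call.
- viewer.recognise(query, camera): "box" ([left, top, width, height] in pixels, round what is visible of it).
- viewer.silhouettes(query, camera): "region" (384x512 bool, what is visible of it) and "box" ([left, top, width, height] in pixels, round what is visible of it).
- viewer.tip_of(query, camera): "xy" ([column, row] in pixels: a listed point, or the origin of a listed thing).
The state is a dict: "time_s": time; "joints": joint angles; "qd": joint speeds; "tau": joint torques, N m; "tool_pos": TCP position; "tool_rot": TCP orientation; "wrist_force": force on the tool from outside, world axes, zero at the start; "wrist_torque": the same for the moment, N m; "opening": opening from 0.0 (shut) to 1.0 (fully open); "grip_force": force on a finger pad.
Only numpy, scipy, OpenCV 4.12 (cv2) and the standard library are available. Lean on these libraries where they do the work, as an engineer would, in place of code of your own. Each camera call takes 0.05 s, during which the arm holds its last target. There are 200 camera calls.

TASK

Pull-test the key fob that is clamped in the pull tester: take the wooden-handled pull pin out of the rack, put its steel end down through the fob's screw eye, and with the pin alone draw the spring-loaded carriage towards the robot until its pointer stands between the two limit blades on the scale bar. Do not pull it on past the far blade, which would overload the fob, and leave the other things alone. Finish while still holding the pin and the load: the program ends with the pointer kept between the blades, nothing let go.

Things in the scene. Friction and masses are not known exactly. Their poses are not given: they have to be found in the camera images.
- tester: Pull tester, fixed: grey base plate 240 x 95 mm, guide rail and carriage in front, aluminium spring barrel behind (top 54 mm above the table), scale bar along its right. Origin on the table under the rail's middle line; x points away from the robot along rail and barrel (base x -115 to +125 mm, y -60 to +35 mm), y left, z up. The carriage is drawn along -x.
- carriage (a joint): Draw of the sprung carriage in m: 0 is home, grows as it is pulled along the tester's -x, stop at 0.075. A spring pulls it home: about 1.7 N at home, rising by 1.4 N per cm (5 to 9 N between the blades), with 0.4 N friction.
- pointer (a point): Tip of the carriage's pointer, a steel blade 2.4 mm thick standing out over the right side (-y of the tester) at 38 mm height. It travels with the carriage.
- limits: Limit clip on the scale bar, fixed but set elsewhere each run: two upright dark blades 2 mm thick, 12 mm high, 12 mm gap. Origin midway between them at the clip's foot (34 mm above the table), axes as the tester's. The pointer tip passes 4 mm beside the blades; it shall stand between them as seen along y: its x in this frame within 5 mm of 0. The far (overload) blade is at x = -7 mm.
- eye (a point): Centre of the hole of the clamped fob's screw eye, 43 mm above the table. The fob, an amber disc 36 mm across, lies flat in the carriage's clamp (screws up to 57 mm above the table), its eye at the front (-x of the tester). The eye lies flat, its hole open from above: 12 mm hole, 3 mm wire, 19 mm outside. Beneath it: guide rail (top at 22 mm), base plate (12 mm).
- pin: Pull pin, loose, about 80 g, upright in a rack hole: flat-sided wooden grip 26 mm along its x, 16 mm along its y, 46 mm tall (5 to 51 mm above the origin), on a steel collar 22 mm across, 5 mm thick; below it a steel pin 6 mm thick, 36 mm long, last 6 mm tapered. Origin at the collar's underside on the axis, z up.
- pin_tip (a point): Lower end of the pull pin, 36 mm below the pin's origin.
- rack: Light wooden rack block 56 x 136 mm, 45 mm high, fixed, origin under its centre. Two 10 mm holes right through, at y = +40 and -40 mm; one holds the pull pin, the other the bradawl (either way round), both standing on the rack's top.
- bradawl: Bystander, loose, in the rack's other hole: bradawl with a round turned wooden handle 28 mm across and 55 mm tall. Origin at the handle's underside.
- jar: Bystander, loose: pigment jar 38 mm across, 57 mm tall. Origin under its centre.
- fob_1: Bystander, loose: a like fob waiting flat on a thin cork mat, 8 mm thick. Origin under the disc's centre.
- fob_2: Bystander, loose: another fob waiting on the mat. Origin under the disc's centre.

How it is judged:
By the outcome, as a careful person would: the job done as asked, in the order asked, and still so for the second after the job is handed in, while the arm keeps its last pose, push and grip.
It also fails if it takes over 48 s, if anything falls off the work surface, if the arm or the gripper's body presses on something with over 40 N, if the wrist force passes 120 N, or if a joint passes its speed limit or range.

## Working session

There is one attempt and no reset: what is moved stays moved. The work goes in short steps, Python scripts to look and compute and a shell command to move; the robot and the scene stay as the last step left them, time stands still between calls to the robot, and variables do not carry over. Pictures are saved under pics/ and viewed, at most 14 in all, crops included, and the job is handed in when it is done.

```bash
mkdir -p pics; ls
cat > h.py <<'E'
import numpy as np, cv2
from scipy.spatial.transform import Rotation as R
from station import env, viewer, hand_in
def ext(n, st=None):
    c=viewer.calibration(n)
    if n!='wrist': return c,np.array(c['extrinsics'])
    st=st or env.get_state()
    T=np.eye(4);T[:3,:3]=R.from_euler('xyz',st['tool_rot']).as_matrix();T[:3,3]=st['tool_pos']
    return c,T@np.array(c['T_tool_cam'])
def ray(n,uv,st=None):
    c,T=ext(n,st);K=np.array(c['intrinsics'])
    d=np.linalg.solve(K,[uv[0],uv[1],1.]);p=d[:2].copy()
    for _ in range(20): p=d[:2]/(1+c['k1']*(p@p))
    v=T[:3,:3]@np.array([*p,1]);return T[:3,3],v/np.linalg.norm(v)
def onz(n,uv,z,st=None):
    o,v=ray(n,uv,st);return o+v*(z-o[2])/v[2]
def proj(n,P,st=None):
    c,T=ext(n,st);q=np.linalg.inv(T)@np.append(P,1);p=q[:2]/q[2];p=p*(1+c['k1']*(p@p))
    K=np.array(c['intrinsics']);return (K@[*p,1])[:2]
def tri(rays):
    A=np.zeros((3,3));b=np.zeros(3)
    for o,v in rays:
        M=np.eye(3)-np.outer(v,v);A+=M;b+=M@o
    return np.linalg.solve(A,b)
def snap(n,f):
    im=viewer.capture(n);cv2.imwrite(f'pics/{f}.png',im[:,:,::-1]);return im
E
python3 - <<'E'
from h import *
st=env.get_state();print(st,env.tip_reach)
ims=[snap(n,n+'0') for n in ('scene','side','wrist')]
cv2.imwrite('pics/all0.png',cv2.resize(np.hstack(ims[:2])[:,:,::-1],(800,300)))
Z=dict(pin=45,bradawl=45,eye=43,pointer=38,limits=34,tester=0,rack=0,pin_tip=9,jar=0,fob_1=3)
for q in Z:
  for n in ('scene','side','wrist'):
    for r in viewer.tip_of(q,n)[:2]:
      print(q,n,np.round(r['xy']),round(r['confidence'],2),np.round(onz(n,r['xy'],Z[q],st)))
E
```

```text
pics
{'time_s': 0.0, 'joints': array([-6.97059816e-02,  3.09030098e-01,  1.63521874e+00, -1.55124684e-05,
        1.19968524e+00, -6.97349625e-02]), 'qd': array([-1.43489362e-03,  5.45232144e-04, -9.52937191e-05, -1.33200376e-03,
        4.70020181e-04, -9.24008895e-04]), 'tau': array([ 1.43707580e-04, -4.15252447e+01, -2.76667070e+01, -1.74997494e-04,
        1.01000658e-02, -1.14578896e-05]), 'tool_pos': array([6.24189520e+02, 2.11066323e-02, 2.41016085e+02]), 'tool_rot': array([-3.13925591e+00, -1.48739033e-04,  1.57083078e+00]), 'wrist_force': array([0.06600893, 0.1225645 , 0.73581737]), 'wrist_torque': array([ 0.00156521, -0.02165735, -0.04215868]), 'grip_force': 0.0, 'opening': 1.0050186225464173} 11.0
pin scene [227. 212.] 0.48 [525.  39.  45.]
pin side [235. 175.] 0.44 [524.  25.  45.]
pin wrist [182. 143.] 0.62 [529.  39.  45.]
bradawl scene [195. 225.] 0.83 [519. 117.  45.]
bradawl side [223. 154.] 0.67 [517. 114.  45.]
bradawl wrist [172.  72.] 0.78 [523. 119.  45.]
eye scene [222. 225.] 0.17 [496.  66.  43.]
eye side [268. 289.] 0.85 [ 489. -315.   43.]
eye side [286. 190
[... 197 characters left out ...]
75 [ 565. -349.    0.]
tester wrist [254. 182.] 0.49 [614. -21.   0.]
rack scene [213. 231.] 0.81 [528.  73.   0.]
rack side [223. 154.] 0.68 [526. 164.   0.]
rack side [230. 170.] 0.56 [525.  88.   0.]
rack wrist [187. 106.] 0.71 [526.  83.   0.]
pin_tip scene [226. 225.] 0.51 [523.  42.   9.]
jar scene [123. 225.] 0.64 [643. 245.   0.]
jar scene [194. 224.] 0.37 [569. 100.   0.]
jar side [248. 126.] 0.72 [638. 260.   0.]
jar side [295. 311.] 0.57 [ 534. -363.    0.]
fob_1 scene [231. 195.] 0.6 [616. -21.   3.]
fob_1 scene [238. 182.] 0.58 [657. -61.   3.]
fob_1 side [288. 192.] 0.64 [650. -52.   3.]
fob_1 wrist [280. 208.] 0.71 [652. -59.   3.]
fob_1 wrist [253. 185.] 0.66 [613. -26.   3.]
```

View pics/all0.png

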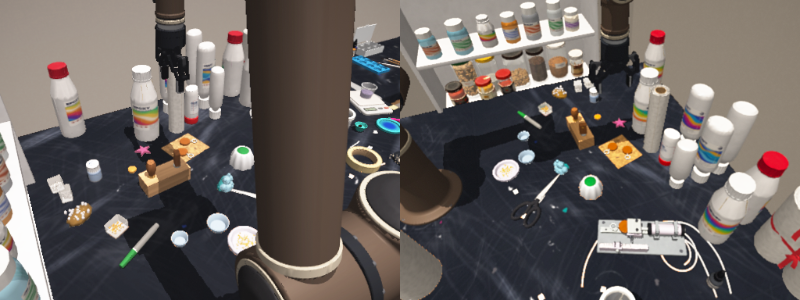

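View pics/wrist0.png

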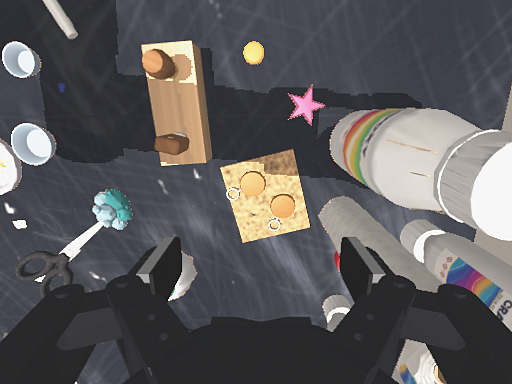

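The scene and side views show the rack (side pixel about 580,130 in the montage) and the tester at the bottom of the side view (640,237). The wrist view shows the pin near (172,143) and the bradawl near (158,65), with image up = +y.

Run:
```python
from h import *
print(viewer.calibration('wrist'))
st=env.get_state()
for x,y,z in [(528,39,240),(528,20,200),(528,0,200)]:
  s=dict(st);s['tool_pos']=np.array([x,y,z]);print(proj('wrist',[528,39,90],s),proj('wrist',[528,39,45],s))
im=cv2.imread('pics/side0.png');cv2.imwrite('pics/t0.png',cv2.resize(im[265:345,240:400],(800,400),interpolation=cv2.INTER_CUBIC))
```

```text
{'intrinsics': array([[268.61634235,   0.        , 260.45692058],
       [  0.        , 268.61634235, 192.35411284],
       [  0.        ,   0.        ,   1.        ]]), 'k1': -0.025032049324784318, 'T_tool_cam': array([[-4.37986334e-04, -9.59877946e-01, -2.80417788e-01,
         7.20178368e+01],
       [ 9.99999863e-01, -3.39614808e-04, -3.99395167e-04,
         1.47926552e-01],
       [ 2.88136579e-04, -2.80417925e-01,  9.59877963e-01,
        -1.31974734e+02],
       [ 0.00000000e+00,  0.00000000e+00,  0.00000000e+00,
         1.00000000e+00]])}
[260.43467115 183.17521875] [260.45063877 174.21773912]
[260.40493952 173.92084342] [260.42773745 164.99438885]
[260.39291372 152.16227831] [260.41798083 146.37028004]
```

```bash
python3 -m handwheel '[[0.3,-5,1,0,0,0],[0.6,-9.6,3,0,0,0],[0.6,-9.6,3,0,0,0],[0.6,-9.6,3,0,0,0]]' 8.5 30
```

```text
time_s: 2.15
tool_pos: [530.0, 5.9, 213.0]
tool_rot: [3.139, 0.0, 1.571]
wrist_force: [0.9, -0.4, 0.4]
opening: 0.995
grip_force: 0.0
```

View pics/t0.png

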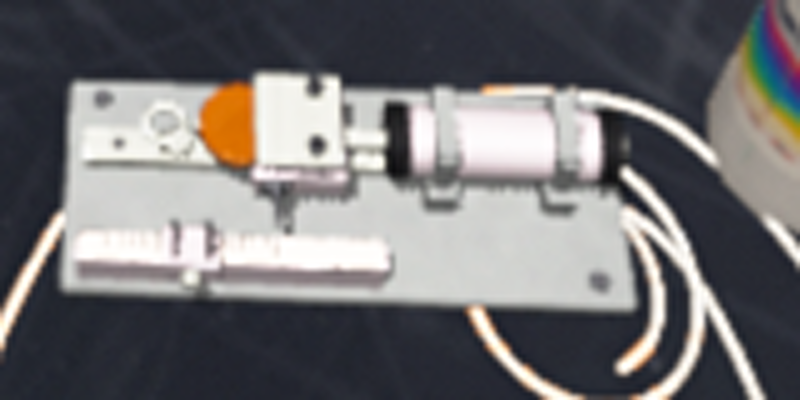

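The tester crop shows the eye at about (273,289) full-frame, the pointer tip at (297,311) and the limit clip at (279,313). Now for the close look at the pin.

Run:
```python
from h import *
st=env.get_state();im=snap('wrist','w1')
for q,z in (('pin',45),('bradawl',45),('rack',0)):
  for r in viewer.tip_of(q,'wrist')[:2]: print(q,r['xy'],r['confidence'],onz('wrist',r['xy'],z,st))
for r in viewer.silhouettes('pin','wrist')[:1]: print(r['box'],r['confidence'])
b=r['box'];x,y=int(b[0]+b[2]/2),int(b[1]+b[3]/2)
x0,y0=max(x-100,0),max(y-75,0);print(x0,y0)
cv2.imwrite('pics/w1c.png',cv2.resize(im[y0:y0+150,x0:x0+200,::-1],(800,600),interpolation=cv2.INTER_CUBIC))
```

```text
pin [260.1, 151.2] 0.63 [530.00527483  38.02083355  45.        ]
bradawl [253.0, 72.5] 0.92 [522.72943151 119.33990064  45.        ]
rack [257.0, 110.0] 0.61 [526.26109557  82.67958024   0.        ]
[244.4, 140.7, 26.8, 26.8] 0.94
157 79
```

View pics/w1c.png

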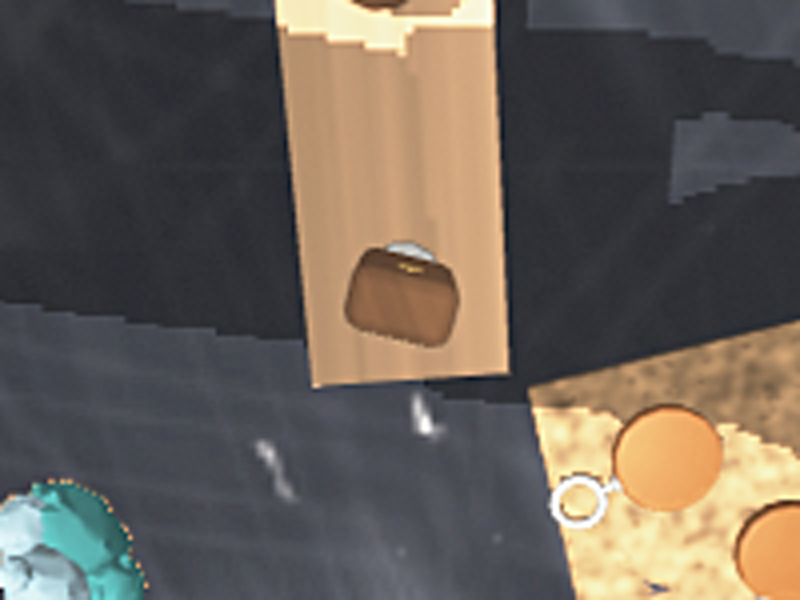

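The pin's grip is seen clearly at about (257,155) full-frame, its long side turned about 13° clockwise in the picture (yaw ≈ -13°).

Run:
```python
from h import *
st=env.get_state();print(st['tool_pos'])
for a in [(355,325),(440,347),(365,249),(458,267)]:
  print(onz('wrist',(157+a[0]/4,79+a[1]/4),96 if a[1]>300 else 92,st))
print(onz('wrist',(157+403/4,79+303/4),95,st))
```

```text
[530.76992076   5.80463769 213.34265574]
[517.37938167  36.24118564  96.        ]
[537.27247005  31.01423125  96.        ]
[519.77126044  53.40297454  92.        ]
[541.47403894  49.22392199  92.        ]
[528.60315073  41.23263422  95.        ]
```

```bash
python3 -m handwheel '[[3.4,-0.1,4,0,0,8],[3.4,-0.1,7,0,0,13],[3.4,-0.1,11,0,0,13],[3.4,-0.1,14,0,0,13],[3.4,-0.1,14.6,0,0,13]]' 5.0 60
python3 -m handwheel '[[0,0,0,0,0,0],[0,0,0,0,0,0]]'
```

```text
time_s: 3.02
tool_pos: [526.8, 40.0, 64.2]
tool_rot: [-3.137, 0.001, 1.344]
wrist_force: [0.9, 0.1, 0.7]
opening: 0.585
grip_force: 0.0
time_s: 3.28
tool_pos: [529.7, 39.9, 67.9]
tool_rot: [3.138, -0.001, 1.344]
wrist_force: [0.5, -0.5, -0.0]
opening: 0.583
grip_force: 0.0
```

```bash
python3 -m handwheel '[[0,0,0,0,0,0],[0,0,0,0,0,0],[0,0,0,0,0,0],[0,0,0,0,0,0]]' 1.5 90
python3 -m handwheel '[[0,0,-3,0,0,0],[0,0,-7,0,0,0],[0,0,-12,0,0,0],[0,0,-15,0,0,0],[0,0,-15,0,0,0]]'
```

```text
time_s: 3.78
tool_pos: [528.8, 40.0, 67.7]
tool_rot: [3.14, -0.0, 1.344]
wrist_force: [-1.4, -0.2, 6.0]
opening: 0.294
grip_force: 88.4
time_s: 4.4
tool_pos: [530.3, 39.9, 219.6]
tool_rot: [3.134, -0.002, 1.344]
wrist_force: [-0.3, 1.1, -1.7]
opening: 0.29
grip_force: 88.4
```

```bash
python3 -m handwheel '[[-5,0.6,0,0,0,-3],[-11,1.2,0,0,0,-6],[-17,1.9,0,0,0,-9],[-23,2.6,0,0,0,-12],[-29,3.3,0,0,0,-13]]'
python3 -m handwheel '[[-4,0,0,0,0,0],[-7,-0.8,0,0,0,0],[-7,-0.8,0,0,0,0],[-7,-0.8,0,0,0,0],[-7,-0.8,0,0,0,0]]'
python3 - <<'E'
from h import *
st=env.get_state();print(st['tool_pos'],st['tool_rot']);im=snap('wrist','w2');snap('side','side2')
for n in ('wrist','side'):
 for q,z in (('eye',43),('pointer',38),('limits',34),('tester',0),('pin',0),('pin_tip',160)):
  for r in viewer.tip_of(q,n)[:2]: print(n,q,r['xy'],round(r['confidence'],2),np.round(onz(n,r['xy'],z,st),1))
cv2.imwrite('pics/w2b.png',cv2.resize(im[:,:,::-1],(800,600),interpolation=cv2.INTER_CUBIC))
E
```

```text
time_s: 5.03
tool_pos: [493.3, -251.2, 214.1]
tool_rot: [-3.139, -0.002, 1.572]
wrist_force: [1.0, 0.1, -0.1]
opening: 0.292
grip_force: 88.2
time_s: 5.65
tool_pos: [486.8, -318.6, 215.5]
tool_rot: [-3.141, -0.001, 1.572]
wrist_force: [-0.2, -0.2, 0.1]
opening: 0.291
grip_force: 88.3
[ 486.8237425  -318.58737984  215.48465507] [-3.14052614e+00 -1.23699069e-03  1.57208701e+00]
wrist pointer [290.3, 220.4] 0.84 [ 523.7 -372.9   38. ]
wrist limits [263.3, 214.5] 0.46 [ 490.2 -366.6   34. ]
wrist tester [317.3, 188.3] 0.96 [ 563. -342.    0.]
wrist pin_tip [261.7, 210.0] 0.6 [ 487.7 -314.9  160. ]
side eye [271.2, 287.7] 0.7 [ 497.3 -314.3   43. ]
side pointer [293.1, 312.6] 0.66 [ 520.4 -378.5   38. ]
side limits [275.9, 311.3] 0.64 [ 489.1 -362.2   34. ]
side limits [231.1, 173.4] 0.15 [517.4  44.2  34. ]
side tester [307.0, 303.8] 0.79 [ 564.6 -357.8    0. ]
side pin [266.1, 256.8] 0.54 [ 522.2 -217.2    0. ]
```

View pics/w2b.png

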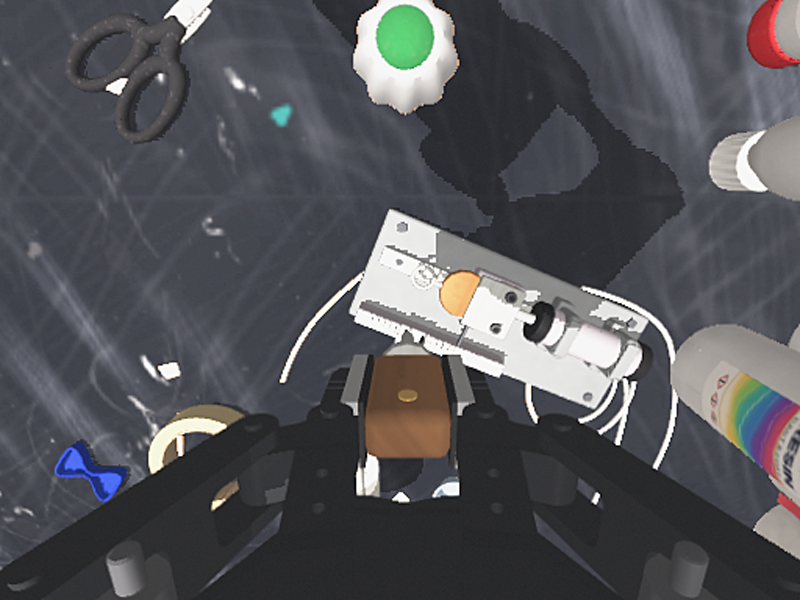

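The wrist view shows the tester turned by about -23°: eye near (273,176), disc (295,188), pointer (290,220), with the pin tip at about (261,214), just covering the limit clip.

Run:
```python
from h import *
st=dict(env.get_state());st['tool_pos']=np.array([486.8,-318.6,215.5])
s=.64
P=lambda a,z:onz('wrist',(a[0]*s,a[1]*s),z,st)
a,b,c=P((392,210),12),P((650,320),12),P((356,322),12)
print(a,b,c,np.degrees(np.arctan2(*(b-a)[1::-1])),np.linalg.norm(b-a),np.linalg.norm(c-a))
print('eye',P((426,275),43),'rail front',P((383,253),22))
im=cv2.imread('pics/w2.png');cv2.imwrite('pics/w2c.png',cv2.resize(im[130:250,220:380],(800,600),interpolation=cv2.INTER_CUBIC))
print('eye tri',tri([ray('wrist',(272.6,176),st),ray('side',(272.2,288.5))]))
```

```text
[ 475.11906633 -270.60278533   12.        ] [ 693.72601005 -361.94610365   12.        ] [ 443.69831965 -363.46581094   12.        ] -22.67725560585699 236.92318933744912 98.03471246031134
eye [ 500.9727982  -315.77124526   43.        ] rail front [ 468.09045973 -302.90336073   22.        ]
eye tri [ 499.99155841 -316.0036391    40.97457579]
```

View pics/w2c.png

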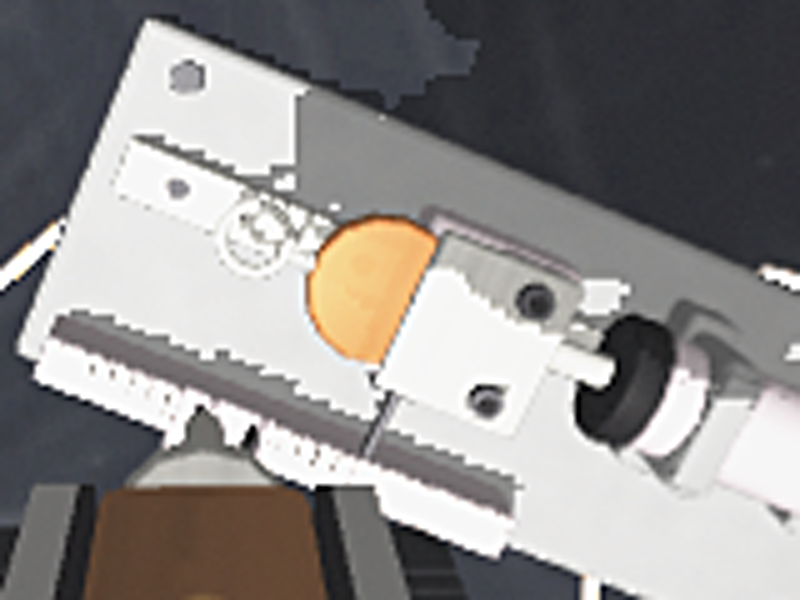

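```bash
python3 - <<'E'
from h import *
st=env.get_state();print(st['tool_pos'])
T=np.array(viewer.calibration('wrist')['T_tool_cam']);
M=R.from_euler('xyz',st['tool_rot']).as_matrix()
print(proj('wrist',st['tool_pos']+M@[0,0,58.7],st))
E
python3 -m handwheel '[[0.2,1.3,2,0,0,8],[0.2,1.3,5,0,0,16],[0.2,1.3,8,0,0,22.7],[0.2,1.3,9.7,0,0,22.7],[0.2,1.3,9.7,0,0,22.7]]'
python3 -m handwheel '[[0,0,0,0,0,0],[0,0,0,0,0,0]]'
python3 - <<'E'
from h import *
st=env.get_state();im=snap('wrist','w3');im2=snap('side','side3')
M=R.from_euler('xyz',st['tool_rot']).as_matrix()
print(st['tool_pos'],st['tool_rot'],proj('wrist',st['tool_pos']+M@[0,0,58.7],st))
for n in ('wrist','side'):
 for q,z in (('eye',43),('pointer',38),('limits',34),('tester',0),('pin_tip',59)):
  for r in viewer.tip_of(q,n)[:2]: print(n,q,r['xy'],round(r['confidence'],2),np.round(M.T@(onz(n,r['xy'],z,st)-st['tool_pos']),1))
A=cv2.resize(im[130:290,180:340],(500,500),interpolation=cv2.INTER_CUBIC)
B=cv2.resize(im2[265:325,250:310],(300,300),interpolation=cv2.INTER_CUBIC)
B=np.vstack([B,np.zeros((200,300,3),np.uint8)])
cv2.imwrite('pics/w3c.png',np.hstack([A,B])[:,:,::-1])
E
```

```text
[ 486.89624331 -320.06972749  216.28041054]
[260.37579653 213.05016601]
time_s: 6.98
tool_pos: [498.9, -317.3, 117.8]
tool_rot: [-3.138, -0.001, 1.176]
wrist_force: [0.2, -1.0, 0.3]
opening: 0.295
grip_force: 88.3
time_s: 7.22
tool_pos: [501.0, -318.8, 120.9]
tool_rot: [3.139, 0.001, 1.175]
wrist_force: [-0.2, -0.0, -1.0]
opening: 0.297
grip_force: 88.3
[ 500.97691057 -318.81786387  120.90826423] [3.13860496e+00 7.27363385e-04 1.17501084e+00] [260.76921289 213.01712728]
wrist eye [259.2, 205.0] 0.8 [-0.2 -1.3 77.9]
wrist pointer [311.1, 245.0] 0.66 [-39.5  44.6  83.1]
wrist tester [329.9, 187.4] 0.59 [  3.1  67.7 121.1]
wrist pin_tip [260.7, 211.1] 0.82 [ 0.4 -0.1 61.9]
side eye [272.2, 291.8] 0.74 [-6.4 -3.1 77.9]
side pointer [293.3, 308.5] 0.9 [-38.9  41.2  83.1]
side limits [276.0, 311.0] 0.69 [-43.9   5.7  87. ]
side tester [305.5, 301.9] 0.94 [ -7.2  70.3 121.1]
side pin_tip [276.2, 287.0] 0.71 [-2.9  5.1 61.9]
```

View pics/w3c.png

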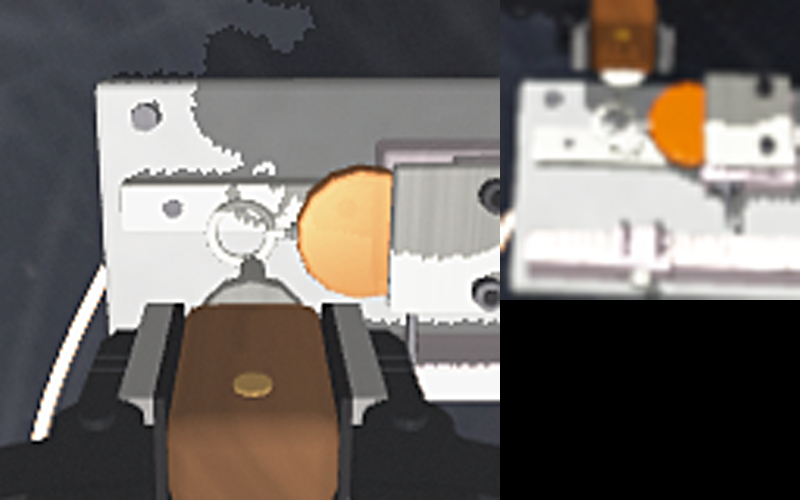

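The view shows the closing axis parallel to the rail. The eye's centre is at about (257,204) and the pin tip at (260.6,213.5), so the pin has to move about 2.8 mm along tool -y.

```bash
python3 -m handwheel '[[0.05,-0.28,0,0,0,0],[0.05,-0.28,0.6,0,0,0],[0.05,-0.28,1.2,0,0,0],[0.05,-0.28,1.2,0,0,0],[0.05,-0.28,1.2,0,0,0]]'
python3 - <<'E'
from h import *
st=env.get_state();im=snap('wrist','w4');im2=snap('side','side4')
M=R.from_euler('xyz',st['tool_rot']).as_matrix()
print(st['tool_pos'],proj('wrist',st['tool_pos']+M@[0,0,58.7],st))
for q,z in (('eye',43),('pin_tip',48)):
  for r in viewer.tip_of(q,'wrist')[:2]: print(q,r['xy'],round(r['confidence'],2),np.round(M.T@(onz('wrist',r['xy'],z,st)-st['tool_pos']),1))
A=cv2.resize(im[170:250,220:300],(500,500),interpolation=cv2.INTER_CUBIC)
B=cv2.resize(im2[270:320,255:305],(300,300),interpolation=cv2.INTER_CUBIC)
B=np.vstack([B,np.zeros((200,300,3),np.uint8)])
cv2.imwrite('pics/w4c.png',np.hstack([A,B])[:,:,::-1])
E
```

```text
time_s: 8.45
tool_pos: [497.5, -316.5, 107.1]
tool_rot: [-3.141, -0.0, 1.175]
wrist_force: [-0.2, -0.1, -1.5]
opening: 0.289
grip_force: 88.3
[ 497.53743015 -316.48300446  107.09462984] [260.77034892 213.01776804]
pin_tip [262.1, 212.7] 0.79 [ 0.1  1.  59.1]
```

View pics/w4c.png

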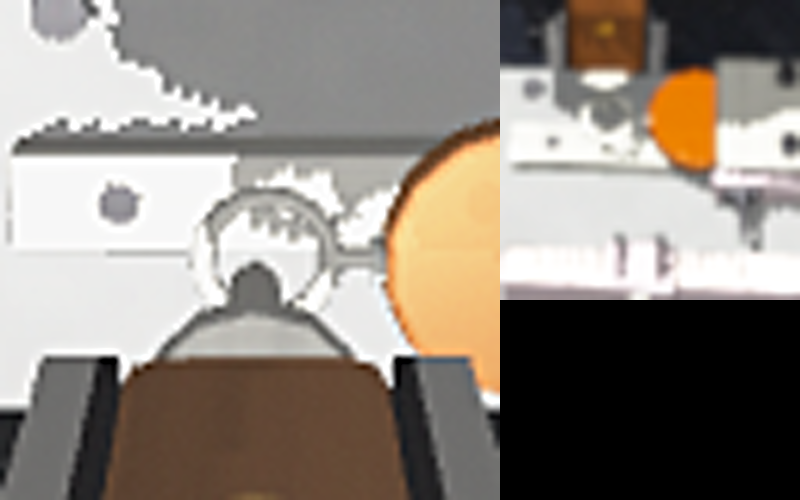

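The tip is just above the hole: ring centre about (262,211), pin axis about (260.8,209) at eye height. That leaves a correction of +1.1 mm in tool y and -1.7 mm in tool x before going down.

```bash
python3 -m handwheel '[[-0.17,0.11,0,0,0,0],[-0.17,0.11,0.3,0,0,0],[-0.17,0.11,0.6,0,0,0],[-0.17,0.11,0.9,0,0,0],[-0.17,0.11,0.9,0,0,0]]'
python3 -m handwheel '[[0,0,0.3,0,0,0],[0,0,0.6,0,0,0],[0,0,0.9,0,0,0],[0,0,1.05,0,0,0],[0,0,1.05,0,0,0]]' - 110
python3 - <<'E'
from h import *
st=env.get_state();im=snap('wrist','w5');im2=snap('side','side5')
M=R.from_euler('xyz',st['tool_rot']).as_matrix()
for n in ('side','wrist'):
 for q,z in (('eye',43),('pointer',38),('limits',34)):
  for r in viewer.tip_of(q,n)[:2]: print(n,q,r['xy'],round(r['confidence'],2),np.round(M.T@(onz(n,r['xy'],z,st)-st['tool_pos']),1))
A=cv2.resize(im[160:260,220:340],(480,400),interpolation=cv2.INTER_CUBIC)
B=cv2.resize(im2[270:320,255:295],(320,400),interpolation=cv2.INTER_CUBIC)
cv2.imwrite('pics/w5c.png',np.hstack([A,B])[:,:,::-1])
E
```

```text
time_s: 9.28
tool_pos: [497.6, -318.2, 97.7]
tool_rot: [-3.141, -0.0, 1.175]
wrist_force: [0.0, -1.2, -1.3]
opening: 0.289
grip_force: 88.3
time_s: 9.9
tool_pos: [497.8, -318.4, 87.6]
tool_rot: [-3.141, -0.0, 1.175]
wrist_force: [0.2, -0.9, -0.9]
opening: 0.291
grip_force: 107.8
side eye [271.2, 289.3] 0.72 [-0.  -2.  44.6]
side pointer [295.2, 310.2] 0.67 [-41.5  48.4  49.6]
side limits [276.2, 311.0] 0.47 [-43.1   9.5  53.6]
wrist eye [261.7, 220.4] 0.67 [-0.2  0.6 44.6]
wrist pointer [320.8, 269.9] 0.66 [-43.4  46.3  49.6]
```

View pics/w5c.png

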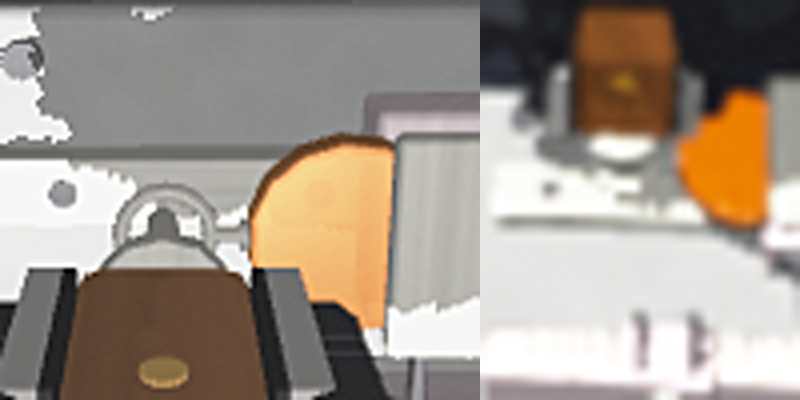

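The pin tip is inside the ring, with no contact force. Start the pull, short of the estimated 34 mm draw, and measure.

```bash
python3 -m handwheel '[[0,-0.4,0,0,0,0],[0,-0.9,0,0,0,0],[0,-1.4,0,0,0,0],[0,-1.9,0,0,0,0],[0,-2.3,0,0,0,0]]'
python3 -m handwheel '[[0,0,0,0,0,0],[0,0,0,0,0,0]]'
python3 - <<'E'
from h import *
st=env.get_state();print(st['wrist_torque'])
snap('wrist','w6');im2=snap('side','side6')
a=np.radians(-22.7);xd=np.array([np.cos(a),np.sin(a),0])
f=lambda uv,z:np.round((onz('side',uv,z)-[500,-317,0])@xd,1)
print('old pointer',f((297.6,310.6),38),'limits',f((279,312.5),42),f((279,312.5),40),'blades',f((275,312.5),42),f((283,312.5),42))
for n in ('side','wrist'):
 for q,z in (('eye',43),('pointer',38),('limits',34)):
  for r in viewer.tip_of(q,n)[:2]: print(n,q,r['xy'],round(r['confidence'],2),np.round((onz(n,r['xy'],z,st)-[500,-317,0])@xd,1))
old=cv2.imread('pics/side0.png')
B=[cv2.resize(i[285:325,255:325],(700,300) if 0 else (525,300),interpolation=cv2.INTER_CUBIC) for i in (old,im2[:,:,::-1])]
cv2.imwrite('pics/w6c.png',np.vstack(B))
E
```

```text
time_s: 10.92
tool_pos: [477.2, -310.0, 88.1]
tool_rot: [3.139, 0.0, 1.174]
wrist_force: [4.9, -2.6, -3.4]
opening: 0.293
grip_force: 107.9
time_s: 11.18
tool_pos: [476.9, -309.9, 88.1]
tool_rot: [3.141, 0.0, 1.175]
wrist_force: [3.3, -1.2, -1.4]
opening: 0.29
grip_force: 108.1
[-0.33941718 -0.77856887  0.081037  ]
old pointer 51.8 limits 13.6 13.7 blades 5.5 21.8
side eye [262.0, 292.2] 0.68 -22.8
side pointer [286.5, 312.5] 0.88 29.1
side pointer [305.0, 301.7] 0.26 67.7
side limits [279.7, 312.2] 0.61 15.2
side limits [305.5, 303.7] 0.29 68.9
wrist eye [266.5, 220.0] 0.84 -20.0
```

View pics/w6c.png

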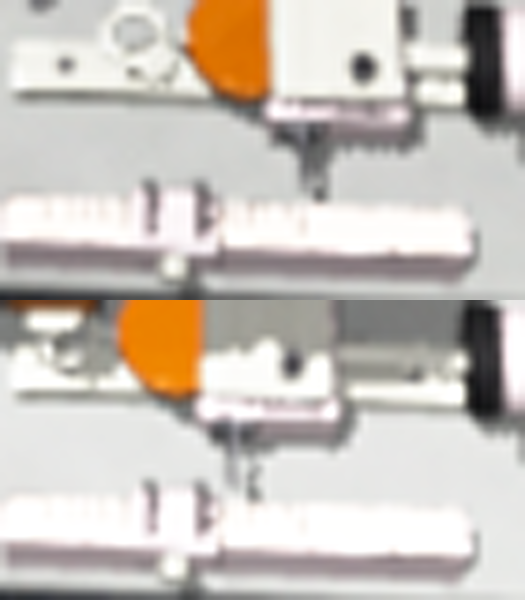

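The lower picture shows the pointer at about (286.7,310) after roughly 20 mm draw, with the blades at columns 275.3 and 282.1. About 15 mm remains, so I pull 10 more and re-measure.

```bash
python3 -m handwheel '[[0,-0.3,0,0,0,0],[0,-0.6,0,0,0,0],[0,-1.0,0,0,0,0],[0,-1.0,0,0,0,0],[0,-1.0,0,0,0,0]]'
python3 - <<'E'
from h import *
st=env.get_state()
snap('wrist','w7');im2=snap('side','side7')
a=np.radians(-22.7);xd=np.array([np.cos(a),np.sin(a),0])
for n in ('side','wrist'):
 for q,z in (('eye',43),('pointer',38),('limits',34)):
  for r in viewer.tip_of(q,n)[:1]: print(n,q,r['xy'],round(r['confidence'],2),np.round((onz(n,r['xy'],z,st)-[500,-317,0])@xd,1))
cv2.imwrite('pics/w7c.png',cv2.resize(im2[290:325,255:305,::-1],(800,560),interpolation=cv2.INTER_CUBIC))
E
```

```text
time_s: 12.2
tool_pos: [468.1, -306.2, 88.0]
tool_rot: [3.14, 0.0, 1.175]
wrist_force: [5.2, -1.8, -1.4]
opening: 0.29
grip_force: 108.2
side eye [253.7, 287.5] 0.75 -41.0
side pointer [280.8, 310.3] 0.7 17.4
side limits [231.1, 173.9] 0.73 -123.2
wrist eye [267.9, 220.7] 0.69 -28.5
wrist pointer [262.9, 219.6] 0.65 -32.0
wrist limits [319.9, 273.8] 0.6 13.5
```

View pics/w7c.png

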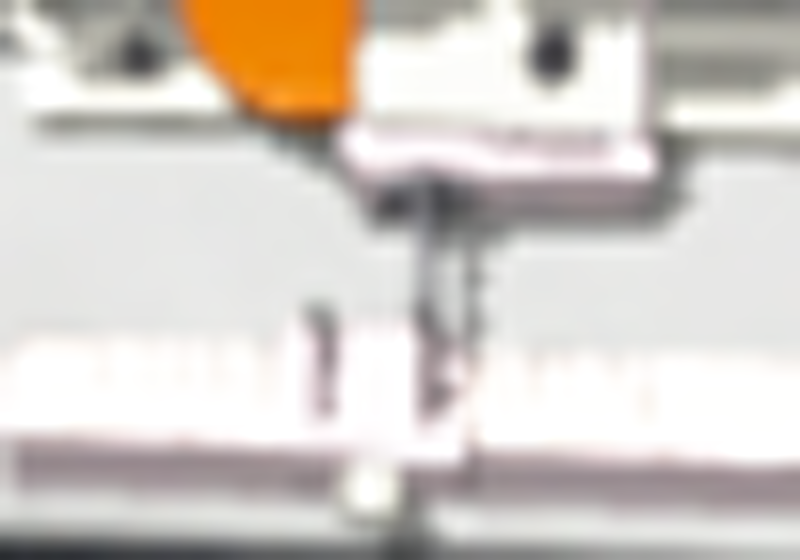

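The pointer now stands about level with the near blade: pointer column ≈ 281.6, blades at 275.3 and 281.9. I fit the geometry to get the remaining distance.

Run:
```python
from h import *
a=np.radians(-22.7);xd=np.array([np.cos(a),np.sin(a),0]);yd=np.array([-xd[1],xd[0],0])
p=onz('side',(255+426/16,290+322/16),38)   # pointer tip now
for y in (4,0,30): print('pointer dir',y,(proj('side',p+yd*y)-[255,290])*16)
for dx in (0,-5,-6,-7,-8):
  L=p+xd*dx-yd*4
  print(dx,[((proj('side',[*(L+xd*s)[:2],z])-[255,290])*16).round() for s in (7,-7) for z in (46,40,34)])
# wrist image check
s6=cv2.imread('pics/w7.png');cv2.imwrite('pics/w7w.png',cv2.resize(s6[235:315,280:360],(600,600),interpolation=cv2.INTER_CUBIC))
```

```text
pointer dir 4 [426.19109308 291.72079407]
pointer dir 0 [426. 322.]
pointer dir 30 [427.39988021  99.93072029]
0 [array([483., 330.]), array([481., 348.]), array([479., 367.]), array([372., 326.]), array([371., 344.]), array([371., 363.])]
-5 [array([443., 328.]), array([442., 347.]), array([441., 365.]), array([333., 324.]), array([332., 343.]), array([332., 361.])]
-6 [array([435., 328.]), array([434., 347.]), array([433., 365.]), array([325., 324.]), array([325., 342.]), array([324., 361.])]
-7 [array([428., 328.]), array([426., 346.]), array([425., 365.]), array([317., 323.]), array([317., 342.]), array([316., 361.])]
-8 [array([420., 327.]), array([418., 346.]), array([417., 364.]), array([310., 323.]), array([309., 342.]), array([308., 360.])]
```

```bash
python3 -m handwheel '[[0,-0.2,0,0,0,0],[0,-0.4,0,0,0,0],[0,-0.62,0,0,0,0],[0,-0.62,0,0,0,0],[0,-0.62,0,0,0,0]]'
python3 - <<'E'
from h import *
im2=snap('side','side8');w=snap('wrist','w8')
A=cv2.resize(im2[290:325,255:305],(500,350),interpolation=cv2.INTER_CUBIC)
B=cv2.resize(w[240:310,290:350],(300,350),interpolation=cv2.INTER_CUBIC)
cv2.imwrite('pics/w8c.png',np.hstack([A,B])[:,:,::-1])
for n in ('side','wrist'):
 for q in ('pointer','limits'):
  for r in viewer.tip_of(q,n)[:1]: print(n,q,r['xy'],r['confidence'])
E
```

```text
time_s: 13.22
tool_pos: [462.9, -304.0, 88.1]
tool_rot: [3.138, 0.0, 1.174]
wrist_force: [5.6, -3.7, -2.6]
opening: 0.285
grip_force: 108.1
side pointer [279.0, 310.3] 0.56
side limits [271.0, 191.8] 0.55
wrist pointer [325.3, 265.4] 0.88
wrist limits [325.8, 272.2] 0.6
```

View pics/w8c.png

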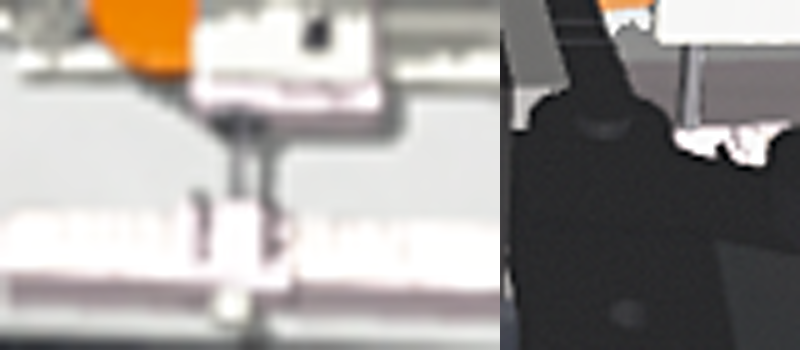

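The pointer stands at column 237 of the crop, with the blades at 203 and 268, so it is centred within about 1 mm.

```bash
python3 -c "
from h import *
hand_in()"
```

```text
the job is handed in; nothing more can be done
```

I drew the carriage with the pull pin through the fob's eye until the pointer stood midway between the limit blades, about 1 mm off centre in the last picture, and handed in still holding the pin and the load at about 13 s of the 48 s.

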